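Clamp the test piece in the drilling jig

TASK

Clamp the test piece in the drilling jig ready for boring, only by pressing with the closed fingers, nothing being grasped or lifted. Press down the pad of the side key until it has pushed the piece square against the fence, then the pad of the end key until the piece is also up against the end stop, and last press the hold-down arm until its rubber foot stands on the piece. Leave all three down with the piece seated; do not touch or lift the piece itself, and leave the things lying round the jig where they are.

Things in the scene. Friction and masses are not known exactly. Their poses are not given: they have to be found in the camera images.
- jig: Drilling jig, fixed: plywood base 154 x 232 x 12 mm. Origin: underside of the base, at the point above which the test piece's centre lies when it is seated; x points to the fence, y to the end stop, z up. Aluminium fence: face at x = +35 mm, under a steel bar with four drill bushes that covers x = 10 to 57 mm up to 49 mm above the table. Low aluminium end stop: face at y = +55 mm, 29 mm high.
- test_piece: Loose MDF test piece, 70 (x) x 110 (y) x 19 mm, with four dowel holes, lying flat on the jig's base 5 to 9 mm short of both fence and end stop, up to 2 degrees askew, one long edge already under the bush bar. Origin: centre of its underside, 12 mm above the table; seated, it lies at x = y = 0 of the jig with its axes along the jig's.
- side_clamp: Dark steel bracket of the side key, screwed to the base on the long side opposite the fence. Origin: 12 mm above the table, below the pivot, which lies 38 mm above it and over the edge of the seated piece; its x points to the test piece, z up. The key's pad hangs out on the -x side, past the jig's edge. Its place along the jig's side varies.
- end_clamp: The same bracket for the end key, on the jig's short end opposite the end stop. Origin: 12 mm above the table, below the pivot (38 mm up); its x points to the test piece; the pad hangs out on the -x side, past the jig's end. Its place across the jig varies.
- hold_clamp: The like bracket of the hold-down arm, behind the end stop. Origin: under its foot, 12 mm above the table, below the pivot (40 mm up); its x points over the stop to the test piece; the arm reaches out to +x, spindle with a rubber foot 60 mm and pad 92 mm from the pivot. Its place across the jig varies.
- side_pad (a point): Middle of the top of the side key's ribbed black pad (36 x 32 mm, in steel), 78 mm out from the pivot; at first 80 to 86 mm above the table, sloping up to 18 degrees down to the jig; 45 to 50 mm up when the piece is seated, sloping 8 to 10 degrees the other way. As the pad goes down, a smooth white button (14 mm, sprung by 4 mm) on the key's lower limb goes in against the piece.
- end_pad (a point): Middle of the top of the end key's ribbed black pad; same size, heights and working as the side key, at the jig's end.
- hold_pad (a point): Middle of the top of the hold-down arm's ribbed black pad (40 x 34 mm) at the arm's free end; at first 92 to 102 mm above the table, the arm slanting up to 26 degrees up; about 62 mm when the rubber foot stands on the piece. As it swings down the pad moves up to 13 mm away from its bracket.
- side_key (a joint): Side key: 0 to 0.06 rad at first (raised), grows as the pad is pressed down; the piece meets the fence at about 0.44, the button's spring gives to about 0.59, stop 0.70. Stiff pivot: 1 to 2 N moves it and it stays where it is left, springing back less than 0.12; 5 to 15 N on the pad takes the piece fully home.
- end_key (a joint): End key: 0 to 0.06 rad at first (raised), grows as the pad is pressed down; the piece meets the end stop at about 0.44, the button's spring gives to about 0.59, stop 0.70. Stiff pivot: 1 to 2 N moves it and it stays where it is left, springing back less than 0.12; 5 to 15 N on the pad takes the piece fully home.
- hold_arm (a joint): Hold-down arm: 0 to 0.10 rad at first (raised), grows as the pad is pressed down, about 0.45 with the foot on the piece, stop 0.54. Stiff pivot: 2 to 3 N moves it, then it stays where it is left.
- gauge_block: Bystander: steel setting block 30 x 50 x 20 mm on the table by the side key. Origin: centre of its underside.
- marker: Bystander: felt marker 123 mm long, 20 mm thick, on the table between the side key and the end key. Origin: centre of its underside, length along y.
- dowel_drill: Bystander: 10 mm drill, 104 mm long, on the table beyond the bush bar. Origin: centre of its underside, length along x.
- carpenter_pencil: Bystander: flat pencil 176 mm long, 8 mm thick, on the table on the robot's side of the jig. Origin: centre of its underside, length along y.

How it is judged (in metres and radians):
On the way, in this order (a step that is already met when the one before it is completed fails the run):
1. side key pressed: the piece lies square against the fence (value of joint side_key above 0.4 rad and x of test_piece in the frame of jig above -0.002 m and angle between the x axis of test_piece and the x axis of jig, either way round below 0.02 rad), for 0.2 s.
2. end key pressed: the piece is up against the end stop too (value of joint end_key above 0.4 rad and y of test_piece in the frame of jig above -0.002 m and x of test_piece in the frame of jig above -0.002 m and angle between the x axis of test_piece and the x axis of jig, either way round below 0.02 rad), for 0.2 s.
3. hold-down arm pressed: its foot stands on the piece (value of joint hold_arm above 0.4 rad and contact force between hold_clamp and test_piece above 0.3 N), for 0.2 s.
At the end, for the whole second after the job is handed in: The test piece lies flat on the base, within 2 mm of its seat at fence and end stop and square within 0.02 rad, at rest; the side and end keys are down (over 0.40 rad) with their white buttons bearing on it (over 0.5 N), and the hold-down arm is down (over 0.40 rad) with its foot on it (over 0.3 N) (all of step 2 and all of step 3 and x of test_piece in the frame of jig below 0.002 m and y of test_piece in the frame of jig below 0.002 m and z of test_piece in the frame of jig below 0.015 m and value of joint side_key above 0.4 rad and contact force between each of side_clamp, end_clamp and test_piece above 0.5 N and linear speed of test_piece below 0.01 m/s); the robot touches nothing.
It fails at once if the test piece is lifted or tipped off the base (z of test_piece in the frame of jig above 0.02 m or angle between test_piece's own z axis and vertical above 0.15 rad).
It fails at once if the robot touches the test piece itself (contact force between any of the fingers, the arm and test_piece above 1 N).
It fails at once if a key or the hold-down is worked with the arm or the gripper's body instead of the fingers (contact force between the arm and side_clamp above 3 N or contact force between the arm and end_clamp above 3 N or contact force between the arm and hold_clamp above 3 N).
It fails at once if a thing lying round the jig is shifted by more than 15 mm (distance of any of gauge_block, marker, dowel_drill, carpenter_pencil from where it was at the start of the episode above 0.015 m).
It also fails if it takes over 43 s, if anything falls off the work surface, if the arm or the gripper's body presses on something with over 40 N, if the wrist force passes 120 N, or if a joint passes its speed limit or range.

ROBOT

A 6-joint arm with a two-finger parallel gripper is mounted at the origin on a cart in front of the work surface, level with it; the furniture and walls round the work are solid. World frame = base frame: x ahead of the robot, y to its left, z up, the work surface at z = 0. Lengths are in mm, angles in rad, forces in N, time in s.
With the tool pointing down it reaches from about 250 to 850 mm from the base axis. Payload 12.5 kg.
Tool frame: the origin (TCP) lies midway between the tips of the shut fingers; the grasp point (between the pads) lies 19 mm behind it (tcp_to_grasp is the distance from the TCP to the grasp point, in mm); z points along the fingers, y is the line along which they close (so a half turn about z gives the same grasp; the last joint's range is limited). The gripper opens to 93 mm and grips with 3 to 60 N. Pads are 15 mm wide; open, the fingers measure 128 mm over their backs; the gripper's body (75 mm by 188 mm) begins 65 mm behind the grasp point.
Start: joints at [-1.403, 0.351, 1.652, -0, 1.139, -0.085], TCP at [137.584, -532.499, 218.633] pointing down, gripper open.
Joint ranges: [-2.75, 2.75], [-0.79, 2.1], [0.01, 2.65], [-1.57, 4.71], [0.07, 3.14], [-2.87, 2.87]. Speed limits (rad/s): [2.22, 2.22, 2.79, 3.14, 3.14, 3.14].

INTERFACE

Orientations are given as a 3x3 rotation matrix whose columns are the frame's x, y, z axes.
In Python, from plant import * gives the robot as it stands.
- The arm moves only by the tool play_rows, never from a script. Its argument "commands" is a list that holds one entry, the list of rows, each a list of 6 numbers: the shift along the tool's x, y, z in mm, then the turn, a rotation vector about the tool's x, y, z in rad. A call has 1 to 12 rows; each row is the pose to reach, as a shift and turn from the pose commanded when the call began, along the tool's axes at that moment; what a row does not reach only later rows make up. A row lasts 1/12 s, in which the tool goes at most 41.7 mm and 7.16 degrees, less where a joint would pass 70% of its speed; a pose out of reach is approached as far as the arm can. A call with a gripper value outside its range is refused whole. "grip" is the opening, from -1 (shut) to 1 (fully open), so that 0 is half open, set as the call begins (left out, the last holds). The fingers move at their own pace and stop on an object; "force" is the grip in N (left out, the last holds). Time passes only in rows, so rows that repeat a pose let the fingers close. It gives the time, the measured TCP pose, the force, the opening and the grip force at its end, in the units of the state.
- state(): the state, without advancing time (a new reading comes with each control period).
- camera(name): name is "scene" or "side" or "wrist"; returns a dict with "pixels" (400x640x3 uint8, red, green, blue), "z_map" (400x640 float32, mm along the optical axis (not along the pixel's ray), 0 where there is no reading), "fovy" (degrees; the focal length in pixels is half the picture's height over the tangent of half this angle, whatever the lens; pixels are square), "cx", "cy" (the principal point, pixels), "eye" and "attitude" of the camera in the world. Camera axes: x right, y down, z forward; pixel columns grow to the right and rows downward; lengths in mm; the calibration is good to about 2 mm. The wrist camera is an equidistant fisheye: a pixel r from the principal point sees the ray r / f radians off the axis. A picture is of the moment at which its call begins.
- close_job(): hands the job in; it is judged then, once.
Trained networks look in a picture, given as the dict that the camera call returned (one of the last four; its "shot" number tells which), for a name from the list of things; names that differ only in an ending like _2 or _b are one class to them, and where a whole thing is asked for, a point or a joint stands for the part that bears it (a point fixed in the world has none). Each returns a list of dicts, best first, with "p" (0 to 1); they miss things now and then, are a little off and sometimes report something else, mostly with a low value. They report only what shows in the picture. A call takes as long as a camera call.
- look_for(query, picture): "extent" ([centre column, centre row, width, height] in pixels, round what is visible of it).
- regions_of(query, picture): "region" (400x640 bool, what is visible of it) and "extent" ([centre column, centre row, width, height] in pixels, round what is visible of it).
The state is a dict: "t": time; "joint_pos": joint angles; "qd": joint speeds; "effort": joint torques, N m; "tool_pos": TCP position; "ee_rot": TCP orientation; "wrist_force": force on the tool from outside, world axes, zero at the start; "moment": the same for the moment, N m; "gripper_width": finger opening in mm; "finger_force": force on a finger pad.
Only numpy, scipy, OpenCV 4.12 (cv2) and the standard library are available. Lean on these libraries where they do the work, as an engineer would, in place of code of your own. Each camera call takes 0.05 s, during which the arm holds its last target. There are 200 camera calls.

## Working session

There is one attempt and no reset: what is moved stays moved. The work goes in short steps, Python scripts to look and compute and a tool call to move; the robot and the scene stay as the last step left them, time stands still between calls to the robot, and variables do not carry over. Pictures are saved under pics/ and viewed, at most 10 in all, crops included, and the job is handed in when it is done.

Besides the shell and the picture viewer there is one more tool, called as a command line: name --argument value ..., lists and objects as JSON in quotes. play_rows: Moves the arm, as the interface text tells. Its arguments: {"type":"object","properties":{"commands":{"type":"array","items":{"type":"array","items":{"type":"array","items":{"type":"number"}}}},"grip":{"type":"number"},"force":{"type":"number"}},"required":["commands"]}

```bash
mkdir -p pics; cat > h.py <<'E'
from plant import *
import numpy as np, cv2
def cloud(c):
    h,w=c["z_map"].shape; f=h/2/np.tan(np.radians(c["fovy"])/2)
    u,v=np.meshgrid(np.arange(w),np.arange(h)); z=c["z_map"]
    P=np.stack([(u-c["cx"])/f*z,(v-c["cy"])/f*z,z],-1)
    return P@np.array(c["attitude"]).T+np.array(c["eye"])
def save(c,n): cv2.imwrite("pics/"+n,c["pixels"][:,:,::-1])
E
python3 - <<'E'
from h import *
s=state(); print(s["t"],np.round(s["ee_rot"],3).tolist())
for n in("scene","side"):
    c=camera(n); save(c,n+"0.png"); P=cloud(c); print(n,c["eye"],c["fovy"])
    np.save(n+".npy",P)
    for q in("jig","test_piece","side_clamp","end_clamp","hold_clamp","side_pad","end_pad","hold_pad","gauge_block","marker","dowel_drill","carpenter_pencil"):
        for r in regions_of(q,c)[:2]:
            m=r["region"]&(c["z_map"]>0)
            p=P[m]
            print(q,round(r["p"],2),np.round(r["extent"]),np.round(np.median(p,0)) if len(p) else 0, np.round(np.percentile(p,[2,98],axis=0)).tolist() if len(p) else 0)
E
```

```text
0.0 [[0.968, 0.25, -0.0], [0.25, -0.968, 0.001], [0.0, -0.001, -1.0]]
scene [ 35.09581865 383.59674802 741.88800311] 46.97344609594455
jig 0.81 [330. 220. 125.  78.] [531. 234.  12.] [[476.0, 105.0, 2.0], [650.0, 326.0, 49.0]]
test_piece 0.65 [335. 218.  56.  30.] [559. 186.  30.] [[529.0, 148.0, 17.0], [591.0, 252.0, 33.0]]
side_clamp 0.73 [336. 231.  22.  36.] [511. 219.  60.] [[458.0, 195.0, 16.0], [548.0, 237.0, 88.0]]
side_clamp 0.41 [335. 232.  20.  37.] [485. 218.  81.] [[458.0, 201.0, 54.0], [548.0, 237.0, 88.0]]
end_clamp 0.84 [380. 202.  55.  42.] [558. 117.  59.] [[543.0, 62.0, 15.0], [584.0, 152.0, 89.0]]
hold_clamp 0.96 [306. 209.  81.  45.] [570. 273.  60.] [[550.0, 192.0, 11.0], [616.0, 320.0, 99.0]]
hold_clamp 0.38 [311. 202.  53.  28.] [570. 235.  80.] [[550.0, 196.0, 52.0], [594.0, 299.0, 100.0]]
end_pad 0.82 [380. 192.  54.  24.] [562.  96.  73.] [[542.0, 61.0, 50.0], [580.0, 152.0, 89.0]]
hold_pad 0.94 [309. 200.  57.  28.] [569. 234.  81.] [[550.0, 195.0, 56.0], [589.0, 298.0, 100.0]]
hold_pad 0.24 [379. 191.  49.  22.] [562.  93.  75.] [[542.0, 59.0, 50.0], [580
[... 861 characters left out ...]
 92.0]]
hold_clamp 0.71 [314. 207.  23.  42.] [573. 271.  70.] [[552.0, 195.0, 5.0], [604.0, 339.0, 102.0]]
side_pad 0.58 [284. 227.  52.  16.] [495. 218.  77.] [[463.0, 205.0, 52.0], [551.0, 238.0, 91.0]]
end_pad 0.82 [327. 274.  21.  47.] [564.  90.  84.] [[543.0, 61.0, 19.0], [581.0, 152.0, 93.0]]
hold_pad 0.69 [312. 208.  19.  36.] [573. 227.  92.] [[551.0, 195.0, 35.0], [592.0, 299.0, 103.0]]
marker 0.75 [265. 302.  48.  52.] [448.  99.  19.] [[415.0, 51.0, 12.0], [477.0, 153.0, 23.0]]
dowel_drill 0.62 [365. 239.   6.  40.] [663. 184.  12.] [[644.0, 148.0, 7.0], [687.0, 232.0, 15.0]]
carpenter_pencil 0.68 [235. 263.  22.  74.] [403. 202.  10.] [[395.0, 128.0, 4.0], [410.0, 290.0, 13.0]]
```

```bash
python3 - <<'E'
import cv2,numpy as np
a=cv2.imread("pics/scene0.png")[150:330,240:450]; b=cv2.imread("pics/side0.png")[170:350,210:420]
o=np.vstack([cv2.resize(x,None,fx=1.66*2,fy=1.66*2,interpolation=2) for x in(a,)])
cv2.imwrite("pics/a.png",cv2.resize(np.hstack([a,b]),(800,343),interpolation=2))
P=np.load("side.npy");S=np.load("scene.npy")
for n,Q in(("side",P),("scene",S)):
    for nm,box in(("side",(440,500,180,260)),("end",(525,605,40,95)),("hold",(535,605,180,235))):
        m=(Q[...,0]>box[0])&(Q[...,0]<box[1])&(Q[...,1]>box[2])&(Q[...,1]<box[3])&(Q[...,2]>68)&(Q[...,2]<110)
        p=Q[m]; A=np.c_[p[:,:2]-p[:,:2].mean(0),np.ones(len(p))]; k=np.linalg.lstsq(A,p[:,2],rcond=None)[0]
        r=cv2.minAreaRect(p[:,:2].astype(np.float32))
        print(n,nm,len(p),p.mean(0).round(1),k.round(2),np.round(p.min(0)),np.round(p.max(0)),np.round(r[0]),np.round(r[1]),round(r[2],1))
    # bush bar
    m=(abs(Q[...,2]-49)<5)&(Q[...,0]>575)&(Q[...,0]<670)&(Q[...,1]>90)&(Q[...,1]<330)
    print("bar",cv2.minAreaRect(Q[m][:,:2].astype(np.float32)))
E
```

```text
side side 311 [478.  223.5  84.8] [-0.35  0.1  84.85] [457. 208.  72.] [500. 242.  93.] [480. 225.] [33. 41.] 76.4
side end 313 [558.3  75.8  87.8] [-5.000e-02 -2.500e-01  8.775e+01] [541.  59.  80.] [576.  95.  94.] [559.  77.] [35. 31.] 76.5
side hold 266 [567.1 211.3  97.2] [-7.000e-02 -3.100e-01  9.722e+01] [548. 193.  86.] [586. 235. 105.] [568. 215.] [42. 32.] 78.0
bar ((613.3318481445312, 199.23728942871094), (177.19642639160156, 58.49343490600586), 85.2212142944336)
scene side 272 [473.5 223.2  83.1] [-2.700e-01  4.000e-02  8.312e+01] [456. 205.  72.] [500. 241.  89.] [479. 222.] [32. 44.] 78.4
scene end 269 [555.7  76.8  83.2] [ 0.   -0.37 83.15] [540.  57.  69.] [575.  95.  92.] [557.  77.] [38. 31.] 79.0
scene hold 336 [563.7 212.9  92.1] [-1.000e-02 -4.200e-01  9.211e+01] [546. 190.  70.] [584. 235. 102.] [567. 213.] [43. 36.] 79.2
bar ((613.3987426757812, 214.03152465820312), (166.1366424560547, 55.59941482543945), 83.38917541503906)
```

View pics/a.png

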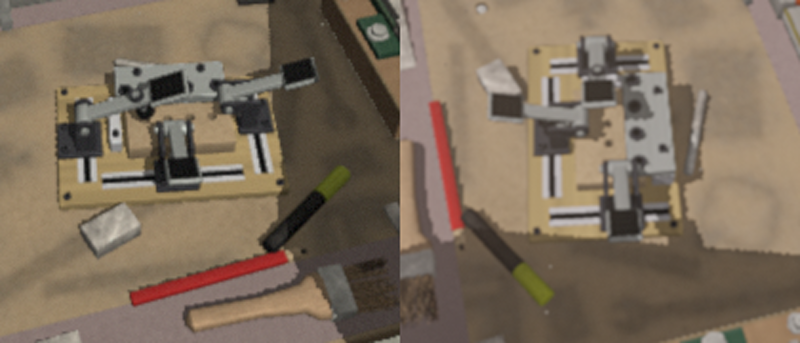

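```bash
python3 - <<'E'
import cv2,numpy as np
for n,dz in(("side",3),("scene",0)):
    Q=np.load(n+".npy")
    m=(abs(Q[...,2]-12-dz)<4)&(Q[...,0]>455)&(Q[...,0]<690)&(Q[...,1]>70)&(Q[...,1]<350)
    m=cv2.morphologyEx(m.astype(np.uint8),cv2.MORPH_OPEN,np.ones((3,3)))
    k,l,st,_=cv2.connectedComponentsWithStats(m); i=1+st[1:,4].argmax()
    p=Q[l==i]; print(n,"base",cv2.minAreaRect(p[:,:2].astype(np.float32)))
    m=(abs(Q[...,2]-49-dz)<2.5)&(Q[...,0]>590)&(Q[...,0]<670)&(Q[...,1]>90)&(Q[...,1]<330)
    k,l,st,_=cv2.connectedComponentsWithStats(m.astype(np.uint8)); i=1+st[1:,4].argmax()
    print("bar",cv2.minAreaRect(Q[l==i][:,:2].astype(np.float32)))
    for nm,b in(("sidekey",(440,560,180,260)),("endkey",(525,610,40,150)),("hold",(535,610,190,310))):
        m=(Q[...,0]>b[0])&(Q[...,0]<b[1])&(Q[...,1]>b[2])&(Q[...,1]<b[3])&(Q[...,2]>53+dz)&(Q[...,2]<112)
        if nm=="sidekey": m&=(Q[...,0]+0*Q[...,1]<548)
        print(nm,cv2.minAreaRect(Q[m][:,:2].astype(np.float32)))
E
```

```text
side base ((517.1414794921875, 154.7826385498047), (102.12635803222656, 73.85478210449219), 79.27940368652344)
bar ((598.9453735351562, 183.1043243408203), (14.462754249572754, 13.760887145996094), 72.06135559082031)
sidekey ((504.9456787109375, 218.98609924316406), (37.131553649902344, 93.72847747802734), 78.19615173339844)
endkey ((566.094482421875, 105.2490234375), (91.6214599609375, 37.43109893798828), 80.4575424194336)
hold ((566.220458984375, 247.63327026367188), (119.27286529541016, 50.54340744018555), 76.18074035644531)
scene base ((540.2344970703125, 212.15489196777344), (230.4658966064453, 106.08757781982422), 78.07621765136719)
bar ((610.3182373046875, 244.1880645751953), (13.056342124938965, 14.083453178405762), 14.165310859680176)
sidekey ((503.63165283203125, 215.70323181152344), (36.50178146362305, 94.82501220703125), 80.67106628417969)
endkey ((564.1314697265625, 104.56910705566406), (95.38948822021484, 37.08369064331055), 81.77915954589844)
hold ((564.8783569335938, 245.87701416015625), (116.47502899169922, 51.30155563354492), 79.43351745605469)
```

play_rows --commands '[[[259,-323,0,0,0,-1.4],[259,-323,0,0,0,-1.4],[259,-323,0,0,0,-1.4],[259,-323,0,0,0,-1.4],[259,-323,0,0,0,-1.4],[259,-323,0,0,0,-1.4],[259,-323,0,0,0,-1.4],[259,-323,0,0,0,-1.4],[259,-323,0,0,0,-1.4],[259,-323,0,0,0,-1.4],[259,-323,0,0,0,-1.4],[259,-323,0,0,0,-1.4]]]' --grip -1 --force 20

```text
t: 2.3
tool_pos: [308.4, -153.0, 218.9]
ee_rot: [[-0.095, 0.996, 0.001], [0.996, 0.095, -0.0], [-0.0, 0.001, -1.0]]
wrist_force: [-0.2, 0.0, 0.0]
gripper_width: 17.4
finger_force: 0.0
```

```bash
cat >> h.py <<'E'
def to(x,y,z,yaw):  # yaw: wanted angle of the tool's y axis, deg; tool down
    s=state(); R=np.array(s["ee_rot"]); a=np.degrees(np.arctan2(R[1,1],R[0,1]))
    d=R.T@(np.array([x,y,z])-s["tool_pos"])
    from scipy.spatial.transform import Rotation as T
    t=np.radians(yaw); Y=np.array([np.cos(t),np.sin(t),0]); Z=np.array([0,0,-1.]); G=np.c_[np.cross(Y,Z),Y,Z]
    print("t",s["t"],"tcp",np.round(s["tool_pos"],1),"yaw",round(a,1),"F",np.round(s["wrist_force"],1),"q",np.round(s["joint_pos"],2),"w",s["gripper_width"])
    print("move",d.round(1),T.from_matrix(R.T@G).as_rotvec().round(3))
E
python3 -c "
from h import *
to(476,223.5,125,79)"
```

```text
t 2.3 tcp [ 308.4 -153.   218.9] yaw 5.4 F [-0.2  0.   0. ] q [-0.6  -0.04  2.12  0.    1.06 -0.69] w 17.431064591161064
move [359.  202.5  93.8] [ 0.000e+00  1.000e-03 -1.284e+00]
```

play_rows --commands '[[[359,203,40,0,0,-1.284],[359,203,40,0,0,-1.284],[359,203,40,0,0,-1.284],[359,203,40,0,0,-1.284],[359,203,40,0,0,-1.284],[359,203,40,0,0,-1.284],[359,203,40,0,0,-1.284],[359,203,40,0,0,-1.284],[359,203,40,0,0,-1.284],[359,203,40,0,0,-1.284],[359,203,94,0,0,-1.284],[359,203,94,0,0,-1.284]]]'

```text
t: 3.3
tool_pos: [479.4, 220.7, 120.9]
ee_rot: [[-0.98, 0.198, -0.003], [0.198, 0.98, -0.001], [0.003, -0.002, -1.0]]
wrist_force: [-0.3, -0.9, -0.9]
gripper_width: 0.5
finger_force: 0.0
```

```bash
python3 -c "
from h import *
to(476,223.5,90,79)
c=camera('wrist'); save(c,'w1.png')
for q in('side_pad','end_pad','hold_pad'):
    for r in look_for(q,c)[:2]: print(q,r['p'],np.round(r['extent']))
"
```

```text
t 3.3 tcp [479.4 220.7 120.9] yaw 78.6 F [-0.3 -0.9 -0.9] q [ 0.34  0.44  1.8   0.    0.91 -1.03] w 0.49385595108232017
move [ 3.8  2.1 30.9] [-0.002 -0.003 -0.007]
side_pad 0.92 [322. 220.  47.  43.]
side_pad 0.33 [319. 338.  15.  32.]
end_pad 0.63 [183. 331.  39.  28.]
hold_pad 0.57 [320. 340.  10.  29.]
```

View pics/w1.png

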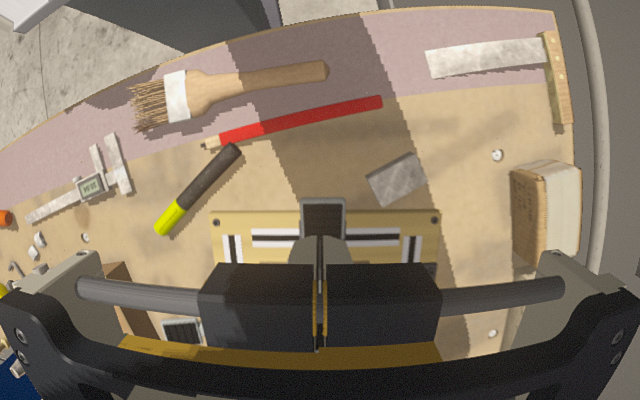

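play_rows --commands '[[[3,1,25,0,0,0],[3,1,32,0,0,0],[3,1,37,0,0,0],[3,1,42,0,0,0],[3,1,46,0,0,0],[3,1,50,0,0,0],[4,1,54,0,0,0],[4,1,58,0,0,0],[5,1,62,0,0,0],[5,1,65,0,0,0],[5,1,67,0,0,0],[5,1,67,0,0,0]]]'

```text
t: 4.5
tool_pos: [475.6, 221.4, 57.2]
ee_rot: [[-0.979, 0.203, -0.001], [0.203, 0.979, -0.0], [0.001, -0.0, -1.0]]
wrist_force: [0.3, 0.3, 0.2]
gripper_width: 0.9
finger_force: 0.0
```

play_rows --commands '[[[1,0,4,0,0,0],[1,0,7,0,0,0],[1,0,9,0,0,0],[1,0,10,0,0,0],[1,0,10,0,0,0]]]'

```text
t: 4.92
tool_pos: [475.1, 221.7, 47.6]
ee_rot: [[-0.979, 0.203, 0.001], [0.203, 0.979, 0.0], [-0.0, 0.0, -1.0]]
wrist_force: [1.9, 0.6, 1.8]
gripper_width: 0.8
finger_force: 0.8
```

```bash
python3 -c "
from h import *
to(476,223.5,44,79)
c=camera('side'); save(c,'s1.png')
im=c['pixels'][150:330,210:450,::-1]; cv2.imwrite('pics/s1c.png',cv2.resize(im,(800,600),interpolation=2))
"
```

```text
t 4.9167 tcp [475.1 221.7  47.6] yaw 78.3 F [1.9 0.6 1.8] q [ 0.35  0.55  1.85 -0.    0.75 -1.02] w 0.770672469609111
move [-0.5  1.9  3.6] [ 0.     0.    -0.013]
```

View pics/s1c.png

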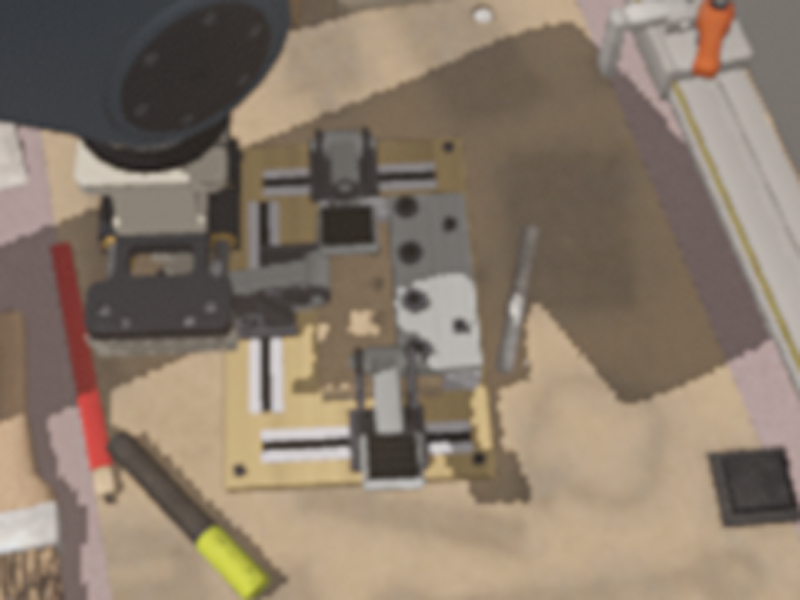

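play_rows --commands '[[[0,0,1.5,0,0,0],[0,0,3,0,0,0],[0,0,3,0,0,0]]]'

```text
t: 5.22
tool_pos: [475.1, 221.7, 44.6]
ee_rot: [[-0.979, 0.203, 0.001], [0.203, 0.979, 0.0], [-0.001, 0.0, -1.0]]
wrist_force: [1.7, 0.0, 3.4]
gripper_width: 0.5
finger_force: 1.6
```

play_rows --commands '[[[0,0,1.5,0,0,0],[0,0,3,0,0,0],[0,0,3,0,0,0]]]'

```text
t: 5.47
tool_pos: [475.3, 221.7, 42.2]
ee_rot: [[-0.979, 0.203, 0.001], [0.203, 0.979, 0.0], [-0.001, 0.0, -1.0]]
wrist_force: [-0.4, -1.8, 12.2]
gripper_width: 0.6
finger_force: 6.1
```

play_rows --commands '[[[0,0,1.2,0,0,0],[0,0,1.2,0,0,0],[0,0,1.2,0,0,0],[0,0,1.2,0,0,0]]]'

```text
t: 5.8
tool_pos: [475.4, 221.7, 41.5]
ee_rot: [[-0.979, 0.203, 0.001], [0.203, 0.979, 0.0], [-0.001, 0.001, -1.0]]
wrist_force: [-0.2, -1.9, 16.9]
gripper_width: 0.8
finger_force: 8.4
```

play_rows --commands '[[[0,0,-40,0,0,0],[0,0,-80,0,0,0],[-111,-127,-88,0,0,1.56],[-111,-127,-88,0,0,1.56],[-111,-127,-88,0,0,1.56],[-111,-127,-88,0,0,1.56],[-111,-127,-88,0,0,1.56],[-111,-127,-88,0,0,1.56],[-111,-127,-88,0,0,1.56],[-111,-127,-88,0,0,1.56],[-111,-127,-88,0,0,1.56],[-111,-127,-88,0,0,1.56]]]'

```text
t: 6.8
tool_pos: [556.8, 74.7, 127.8]
ee_rot: [[-0.109, 0.994, -0.002], [0.994, 0.109, 0.0], [0.0, -0.002, -1.0]]
wrist_force: [0.0, 0.7, 0.1]
gripper_width: 0.8
finger_force: 0.0
```

play_rows --commands '[[[0,0,0,0,0,0.32],[0,0,0,0,0,0.32],[0,0,0,0,0,0.32],[0,0,0,0,0,0.32]]]'

```text
t: 7.13
tool_pos: [556.9, 74.8, 127.8]
ee_rot: [[0.206, 0.979, -0.002], [0.979, -0.206, 0.0], [-0.0, -0.002, -1.0]]
wrist_force: [-0.7, 0.3, 0.5]
gripper_width: 0.6
finger_force: 0.0
```

```bash
python3 -c "
from h import *
to(557.5,76,125,-11)
c=camera('wrist'); save(c,'w2.png')
for q in('side_pad','end_pad','hold_pad'):
    for r in look_for(q,c)[:2]: print(q,r['p'],np.round(r['extent']))
"
```

```text
t 7.1333 tcp [556.9  74.8 127.8] yaw -11.9 F [-0.7  0.3  0.5] q [0.05 0.48 1.7  0.   0.96 0.26] w 0.5996702392721637
move [1.3 0.3 2.8] [-0.002  0.    -0.015]
side_pad 0.95 [223.  60. 117.  49.]
end_pad 0.64 [322. 173.  45. 130.]
hold_pad 0.84 [292.  29.  51.  59.]
```

View pics/w2.png

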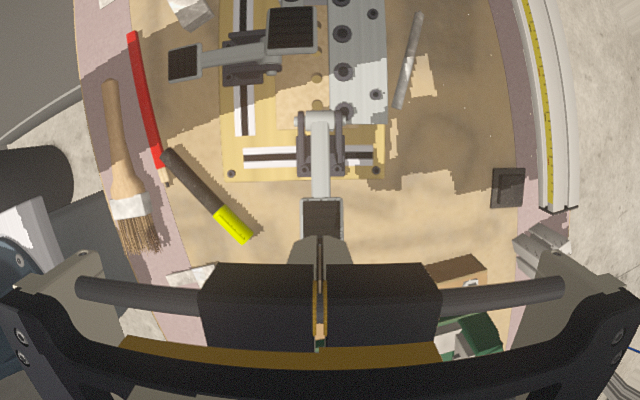

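play_rows --commands '[[[0,0,30,0,0,0],[0,0,38,0,0,0],[0,0,43,0,0,0],[0,0,48,0,0,0],[0,0,53,0,0,0],[0,0,58,0,0,0],[0,0,63,0,0,0],[0,0,67,0,0,0],[0,0,71,0,0,0],[0,0,74,0,0,0],[0,0,77,0,0,0],[0,0,78,0,0,0]]]'

```text
t: 8.33
tool_pos: [557.7, 74.6, 50.1]
ee_rot: [[0.203, 0.979, 0.0], [0.979, -0.203, -0.0], [-0.0, 0.0, -1.0]]
wrist_force: [0.0, -3.2, 3.4]
gripper_width: 0.6
finger_force: 1.6
```

play_rows --commands '[[[0,0,2,0,0,0],[0,0,4,0,0,0],[0,0,5,0,0,0],[0,0,5,0,0,0]]]'

```text
t: 8.67
tool_pos: [557.7, 74.8, 45.3]
ee_rot: [[0.203, 0.979, 0.0], [0.979, -0.203, 0.0], [0.0, 0.0, -1.0]]
wrist_force: [-0.1, -2.1, 2.4]
gripper_width: 0.5
finger_force: 1.3
```

play_rows --commands '[[[0,0,1.5,0,0,0],[0,0,3,0,0,0],[0,0,3,0,0,0]]]'

```text
t: 8.92
tool_pos: [557.9, 74.8, 42.8]
ee_rot: [[0.203, 0.979, 0.001], [0.979, -0.203, 0.0], [0.0, 0.001, -1.0]]
wrist_force: [0.1, -2.3, 8.8]
gripper_width: 0.6
finger_force: 4.1
```

play_rows --commands '[[[0,0,1,0,0,0],[0,0,2,0,0,0],[0,0,2,0,0,0],[0,0,2,0,0,0]]]'

```text
t: 9.25
tool_pos: [558.0, 74.9, 41.4]
ee_rot: [[0.203, 0.979, 0.001], [0.979, -0.203, 0.0], [0.0, 0.001, -1.0]]
wrist_force: [-2.4, -2.4, 15.1]
gripper_width: 0.3
finger_force: 7.7
```

play_rows --commands '[[[0,0,-40,0,0,0],[0,0,-80,0,0,0],[0,0,-105,0,0,0],[35,-5,-105,0,0,0],[70,-10,-105,0,0,0],[105,-15,-105,0,0,0],[130,-19,-105,0,0,0],[130,-19,-105,0,0,0],[130,-19,-105,0,0,0]]]'

```text
t: 10.0
tool_pos: [564.7, 207.0, 144.8]
ee_rot: [[0.2, 0.98, -0.001], [0.98, -0.2, 0.0], [-0.0, -0.001, -1.0]]
wrist_force: [-0.4, 0.3, 1.2]
gripper_width: 0.2
finger_force: 0.0
```

```bash
python3 -c "
from h import *
to(566,206,105,-11)
c=camera('wrist'); save(c,'w3.png')
for q in('side_pad','end_pad','hold_pad'):
    for r in look_for(q,c)[:2]: print(q,r['p'],np.round(r['extent']))
c=camera('side'); P=cloud(c)
Q=P; m=(Q[...,0]>535)&(Q[...,0]<605)&(Q[...,1]>50)&(Q[...,1]<96)&(Q[...,2]>30)&(Q[...,2]<100)
print('end pad z',np.median(Q[m],0),m.sum())
"
```

```text
t 10.0 tcp [564.7 207.  144.8] yaw -11.6 F [-0.4  0.3  1.2] q [0.27 0.52 1.58 0.   1.04 0.48] w 0.23924394053016915
move [-0.8  1.5 39.8] [-0.001  0.    -0.01 ]
side_pad 0.56 [249. 204.  99.  37.]
end_pad 0.39 [320. 164.  51. 150.]
hold_pad 0.58 [322. 166.  49. 149.]
end pad z [558.12331514  72.50777099  47.59131421] 385
```

View pics/w3.png

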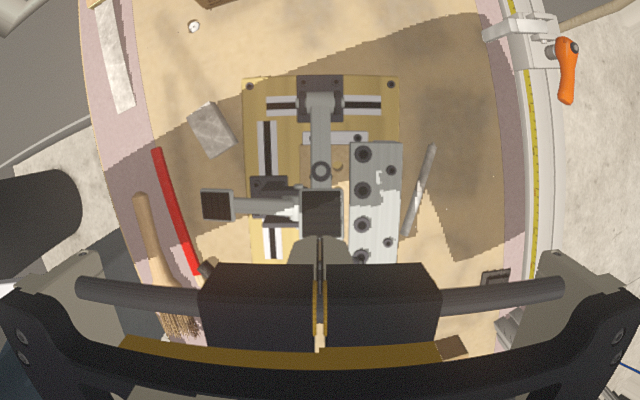

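play_rows --commands '[[[0,0,28,0,0,0],[0,0,38,0,0,0],[0,0,43,0,0,0],[0,0,48,0,0,0],[0,0,53,0,0,0],[0,0,58,0,0,0],[0,0,63,0,0,0],[-1,0,67,0,0,0],[-2,0,71,0,0,0],[-2,0,74,0,0,0],[-2,0,77,0,0,0],[-2,0,77,0,0,0]]]'

```text
t: 11.25
tool_pos: [564.7, 203.8, 67.8]
ee_rot: [[0.203, 0.979, -0.001], [0.979, -0.203, -0.0], [-0.0, -0.001, -1.0]]
wrist_force: [0.4, 0.3, -0.3]
gripper_width: 0.6
finger_force: 0.0
```

play_rows --commands '[[[0,0,1.5,0,0,0],[0,0,3,0,0,0],[0,0,4,0,0,0],[0,0,4,0,0,0]]]'

```text
t: 11.58
tool_pos: [564.9, 203.9, 64.3]
ee_rot: [[0.203, 0.979, -0.0], [0.979, -0.203, 0.0], [-0.0, -0.0, -1.0]]
wrist_force: [-0.4, -0.1, 0.1]
gripper_width: 0.9
finger_force: 0.0
```

play_rows --commands '[[[0,0,1.5,0,0,0],[0,0,3,0,0,0],[0,0,3,0,0,0]]]'

```text
t: 11.83
tool_pos: [565.1, 203.9, 62.7]
ee_rot: [[0.203, 0.979, 0.0], [0.979, -0.203, -0.0], [0.0, 0.0, -1.0]]
wrist_force: [-4.6, -2.9, 14.5]
gripper_width: 0.6
finger_force: 7.2
```

play_rows --commands '[[[0,0,1,0,0,0],[0,0,1,0,0,0],[0,0,1,0,0,0],[0,0,1,0,0,0]]]'

```text
t: 12.17
tool_pos: [565.2, 203.9, 62.6]
ee_rot: [[0.202, 0.979, 0.001], [0.979, -0.202, 0.0], [0.0, 0.001, -1.0]]
wrist_force: [-9.3, -3.5, 23.9]
gripper_width: 0.3
finger_force: 12.0
```

play_rows --commands '[[[0,0,-10,0,0,0],[0,0,-40,0,0,0],[0,0,-80,0,0,0],[-35,0,-110,0,0,0],[-75,0,-130,0,0,0],[-115,0,-130,0,0,0],[-155,0,-130,0,0,0],[-195,0,-130,0,0,0],[-235,0,-130,0,0,0],[-235,0,-130,0,0,0]]]'

```text
t: 13.0
tool_pos: [516.2, -31.5, 190.7]
ee_rot: [[0.207, 0.978, 0.0], [0.978, -0.207, -0.001], [-0.001, 0.0, -1.0]]
wrist_force: [0.3, -0.7, -0.3]
gripper_width: 0.5
finger_force: 0.0
```

```bash
python3 -c "
from h import *
to(566,206,105,-11)
ims=[]
for n in('side','scene'):
    c=camera(n); P=cloud(c)
    for q in('side_pad','end_pad','hold_pad'):
        for r in regions_of(q,c)[:1]:
            m=r['region']&(c['z_map']>0); print(n,q,r['p'],np.percentile(P[m],[2,50,98],axis=0).round().tolist())
    b=c['pixels'][170:310,240:420,::-1]; ims.append(cv2.resize(b,(400,311),interpolation=2))
cv2.imwrite('pics/f.png',np.hstack(ims))
"
```

```text
t 13.0 tcp [516.2 -31.5 190.7] yaw -11.9 F [ 0.3 -0.7 -0.3] q [-0.15  0.32  1.77 -0.    1.05  0.06] w 0.5497707077473986
move [242.8  -0.5  85.4] [ 0.     0.001 -0.016]
side side_pad 0.5 [[453.0, 214.0, 42.0], [459.0, 225.0, 46.0], [465.0, 240.0, 49.0]]
scene side_pad 0.6 [[452.0, 203.0, 39.0], [482.0, 218.0, 47.0], [546.0, 239.0, 58.0]]
scene end_pad 0.66 [[541.0, 55.0, 22.0], [562.0, 93.0, 47.0], [580.0, 152.0, 59.0]]
scene hold_pad 0.6 [[549.0, 185.0, 32.0], [569.0, 232.0, 60.0], [590.0, 297.0, 64.0]]
```

View pics/f.png

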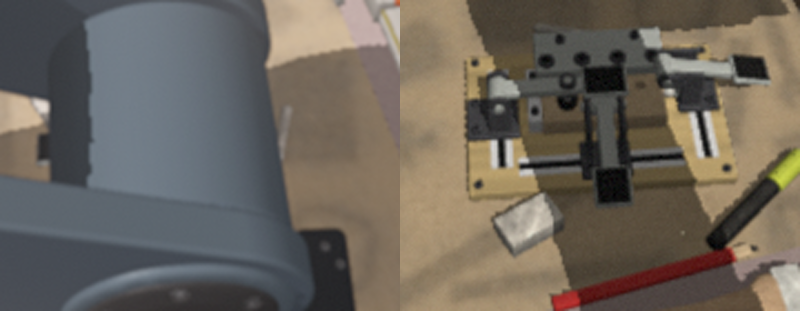

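```bash
python3 -c "
from h import *
print(close_job())"
```

```text
the job is handed in; nothing more can be done
None
```

I pressed the side key, end key and hold-down arm down in that order, and all three stayed down. Pad heights, press forces and the last picture agree with the piece seated at fence and end stop; the job is handed in at about 13 s, but no verdict came back.

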